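# Open the vial bay that the loaded rack is waiting for

## Robot

A 6-joint arm with a two-finger parallel gripper is mounted at the origin on the work surface. World frame = base frame: x ahead of the robot, y to its left, z up, the work surface at z = 0. Lengths are in m, angles in degrees, forces in N, time in s.
With the tool pointing down it reaches from about 0.25 to 0.725 m from the base axis. Payload 9.7 kg.
Tool frame: the origin (TCP) lies between the finger pads; the fingertips stand 11 mm ahead of it and the grasp point (between the pads) lies 8 mm behind it; z points along the fingers, x is the direction in which the jaws open and shut, and the axes are right-handed (so a half turn about z gives the same grasp; the last joint's range is limited). The gripper opens to 85 mm and grips with 20 to 120 N. Pads are 22 mm wide; open, the fingers measure 114 mm over their backs; the gripper's body (76 mm by 85 mm) begins 54 mm behind the grasp point. The pads swing forward as they close: fully open they stand 13 mm farther back than shut.
Start: joints at [63.942, 4.979, 10.078, 95.1, 0, 90], TCP at [0.242, 0.494, 0.242] pointing down, gripper open.
Joint ranges: [-179.16, 179.16], [-48.56, 103.87], [-65.8, 70.77], [-126.05, 130.52], [-82.76, 87.17], [-180, 180]. Speed limits (degrees/s): [127.2, 127.2, 147.25, 180, 180, 180].

## Interface

Orientations are given as [roll, pitch, yaw] about the fixed x, y, z axes, in that order (R = Rz(yaw) Ry(pitch) Rx(roll)).
In Python, from workcell import get_obs, camera, job_done gives the robot as it stands.
- The arm moves only by the tool arm_command, never from a script. Its argument "increments" is a list of rows, each a list of 2 entries, a list of its own where there are three numbers: the shift along the tool's x, y, z in units of 25 mm (1.0 is 25 mm), then the turn about the tool's z in units of 6 degrees (1.0 is 6 degrees). In form: [[[dx, dy, dz], roll], ...]. A call has 1 to 5 rows; each row is the pose to reach, as a shift and turn from the pose measured when the call began, along the tool's axes at that moment; what a row does not reach only later rows make up. A row lasts 1/10 s, in which the tool goes at most 50 mm and 8.59 degrees, less where a joint would pass 70% of its speed; a pose out of reach is approached as far as the arm can. A call with a gripper value outside its range is refused whole. "claw" is the closure, from -1 (fully open) to 1 (shut), so that 0 is half open, set as the call begins (left out, the last holds). The fingers move at their own pace and stop on an object; "force" is the grip in N (left out, the last holds). Time passes only in rows, so rows that repeat a pose let the fingers close. It gives the time, the measured TCP pose, the force and the opening at its end, in the units of the state.
- get_obs(): the state, without advancing time (a new reading comes with each control period).
- camera(name): name is "scene" or "side" or "wrist"; returns a dict with "frame" (384x512x3 uint8, red, green, blue), "range_z" (384x512 float32, m along the optical axis (not along the pixel's ray), 0 where there is no reading), "K" (3x3 intrinsics, pixels), "k1" (the pictures are not rectified: a ray, as slopes to the right and down, at radius r is drawn at 1 + k1 r^2 times it, then the intrinsics apply), "R" (3x3) and "t" (3): a world point X has camera coordinates R X + t; the wrist camera has in their place "hand_eye" (4x4, takes a point from camera to tool coordinates, whose origin is the TCP and whose axes are the tool frame's). Camera axes: x right, y down, z forward; pixel columns grow to the right and rows downward; lengths in m; the calibration is good to about 2 mm. A picture is of the moment at which its call begins: read the wrist's pose just before it.
- job_done(): hands the job in, once; it reports no verdict.
The state is a dict: "time": time; "q": joint angles; "qd": joint speeds; "joint_efforts": joint torques, N m; "ee_pos": TCP position; "tcp_rot": TCP orientation; "wrist_force": force on the tool from outside, world axes, zero at the start; "torque": the same for the moment, N m; "opening": finger opening in m.
Only numpy, scipy, OpenCV 4.12 (cv2) and the standard library are available. Lean on these libraries where they do the work, as an engineer would, in place of code of your own. Each camera call takes 0.05 s, during which the arm holds its last target.

## Task

The rack full of capped vials has been set down in front of the end bay of the cabinet where it will be put away. Open that bay: slide its door fully behind the middle door, up to its stop, and let go. Leave the door at the other end and the loaded rack as they are.

Things in the scene. Friction and masses are not known exactly. Their poses are not given: they have to be found in the camera images.
- cabinet: Fixed white cabinet 540 mm wide (y), 190 high, boxes 50 high at the roof's rear. Origin on the bench under its middle; x points from front (robot side) to back, y left, z up. Front fin of the double track at x = -97 mm. Three steel doors 180 mm wide: middle one fixed on the front track; end ones slide along y on the rear track, 120 mm from shut to a stop behind the middle one, 3 N friction.
- left_pull (a point): Grasp point on the left end door's pull, an upright 12 mm round steel bar with two legs of that thickness back to the door. On the bar's axis, 21 mm below its top (bar from 74 to 176 mm above the bench), x = -130 mm in the cabinet's frame. Axes as the cabinet's. Its y in that frame: +225 mm shut, +105 mm fully open at the stop; starts 0 to 25 mm ajar; stays where left.
- right_pull (a point): The same on the right end door's pull, a like bar: its y in the cabinet's frame is -225 mm with the door shut and -105 mm with it fully open at its stop; it too starts 0 to 25 mm ajar.
- loaded_rack_mid (a point): Centre, 33 mm above the bench, of the loose white rack (45 x 130 mm, long side roughly along the cabinet) holding five black-capped vials, 67 mm high. It stands 80 to 120 mm nearer the robot than the pulls, before the left end bay (y in the cabinet's frame +140 to +190 mm) or the right one (-190 to -140). A rack without vials stands before the other, an 85 mm high beaker between.
Mind the look-alikes: they are no part of the job. What is shaped like the part that bears loaded_rack_mid but pink or red is not meant.

How it is judged (in metres and radians):
At the end, for the whole second after the job is handed in: The end door behind the loaded rack (the left one if the rack stands left of the cabinet's middle, else the right one) is within 15 mm of its open stop: its pull is less than 120 mm from the cabinet's middle. The other end door is within 15 mm of where it started (((y of loaded_rack_mid in the frame of cabinet above 0 m and y of left_pull in the frame of cabinet below 0.12 m and distance of right_pull from where it was at the start of the episode below 0.015 m) or (y of loaded_rack_mid in the frame of cabinet below 0 m and y of right_pull in the frame of cabinet above -0.12 m and distance of left_pull from where it was at the start of the episode below 0.015 m))); the robot touches nothing.
It fails at once if the loaded rack is shoved more than 30 mm or tipped by more than 20 degrees (distance of loaded_rack_mid from where it was at the start of the episode above 0.03 m or angle between loaded_rack_mid's own z axis and vertical above 0.35 rad).
It also fails if it takes over 35 s, if anything falls off the work surface, if the arm or the gripper's body presses on something with over 40 N, if the wrist force passes 120 N, or if a joint passes its speed limit or range.

## Working session

There is one attempt and no reset: what is moved stays moved. The work goes in short steps, Python scripts to look and compute and a tool call to move; the robot and the scene stay as the last step left them, time stands still between calls to the robot, and variables do not carry over. Pictures are saved under pics/ and viewed, and the job is handed in when it is done.

Besides the shell and the picture viewer there is one more tool, called after "Call:" by a JSON object that holds its "op" and its "data". arm_command: Moves the arm, as the interface text tells. Its arguments: {"type":"object","properties":{"increments":{"type":"array"},"claw":{"type":"number"},"force":{"type":"number"}},"required":["increments"]}

```bash
mkdir -p pics
cat > h.py <<'E'
import numpy as np,cv2
from workcell import get_obs,camera,job_done
def save(c,n): cv2.imwrite('pics/'+n,cv2.cvtColor(c['frame'],cv2.COLOR_RGB2BGR))
def cloud(c):
    K=c['K'];k1=c['k1'];z=c['range_z'];v,u=np.mgrid[0:384,0:512].astype(float)
    p=cv2.undistortPoints(np.stack([u.ravel(),v.ravel()],1)[:,None],np.array(K,float),np.array([k1,0,0,0.]))[:,0]
    X=np.c_[p*z.ravel()[:,None],z.ravel()]
    return ((X-np.array(c['t']))@np.array(c['R'])).reshape(384,512,3)
E
python3 - <<'E'
from h import *
o=get_obs();print(o)
for n in ['scene','side','wrist']:
    c=camera(n);save(c,n+'0.png');np.save(n+'0.npy',c,allow_pickle=True)
    print(n,c['K'],c['k1'],c.get('t'))
E
```

```text
{'time': 0.0, 'q': array([6.39415091e+01, 5.01095526e+00, 1.00324720e+01, 9.50980279e+01,
       3.97894671e-04, 9.00000338e+01]), 'qd': array([ 0.05584376,  0.00944722,  0.05330724,  0.00127455, -0.01349459,
       -0.03581191]), 'joint_efforts': array([ 3.91399866e-03, -5.20391071e+01,  4.64793599e+01,  1.67083705e-02,
        2.33581732e-04,  6.83754067e-07]), 'ee_pos': array([0.24151229, 0.4938976 , 0.24156669]), 'tcp_rot': array([-1.79999602e+02,  7.65112368e-02,  6.39414753e+01]), 'wrist_force': array([ 0.06452605, -0.47153356, -0.31445552]), 'torque': array([ 0.01997621, -0.00442839,  0.00470351]), 'opening': 0.0852037884955828}
scene [[430.05505302   0.         251.00381665]
 [  0.         430.05505302 189.91650484]
 [  0.           0.           1.        ]] 0.0009368103129501333 [-0.40904321 -0.10035283  1.50054369]
side [[400.8065731    0.         253.2643543 ]
 [  0.         400.8065731  190.69261177]
 [  0.           0.           1.        ]] 0.03636294726539094 [-0.41110103  0.33137489  0.75680334]
wrist [[293.78333076   0.         254.81761985]
 [  0.         293.78333076 190.87232003]
 [  0.           0.           1.        ]] -0.02948300757661061 None
```

View pics/scene0.png

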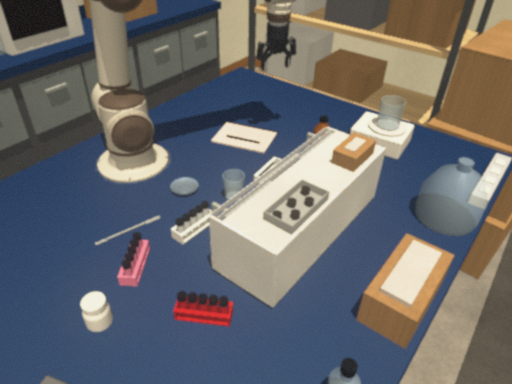

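View pics/side0.png

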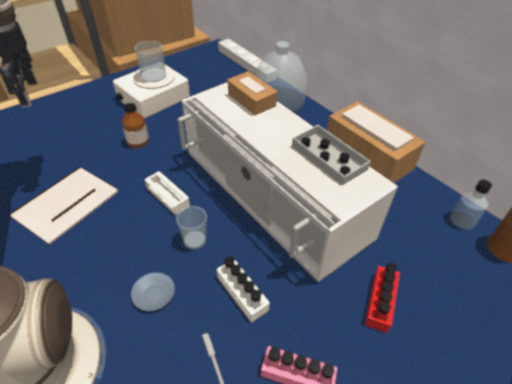

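View pics/wrist0.png

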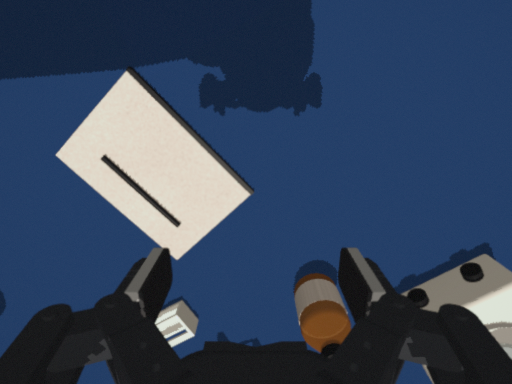

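The candidates in the side view are the white rack with black caps (242,288), the empty white rack (167,192), the pink rack (300,366), the red rack (383,297) and the grey tray on the roof (330,152). I choose the white capped rack at (242,288). The door behind it is the one with the pull at about (302,235).

Run:
```python
from h import *
c={n:np.load(n+'0.npy',allow_pickle=True).item() for n in ['side','scene']}
s=c['side'];cv2.imwrite('pics/crop1.png',cv2.cvtColor(cv2.resize(s['frame'][60:330,120:400],None,fx=2.8,fy=2.2,interpolation=cv2.INTER_CUBIC)[:600,:800],cv2.COLOR_RGB2BGR))
for n in c:
    P=cloud(c[n]);F=c[n]['frame'].astype(int)
    m=(abs(P[...,2]-.19)<.006)&(P[...,0]>.2)&(P[...,0]<.95)&(c[n]['range_z']>0)
    k,l,st,ce=cv2.connectedComponentsWithStats(m.astype(np.uint8));b=1+st[1:,4].argmax()
    pts=P[l==b];pts=P[m]
    r=cv2.minAreaRect(P[l==b][:,:2].astype(np.float32));print(n,'roof',st[b],r,np.round(cv2.boxPoints(r),3).tolist(),P[l==b][:,2].mean())
    # bench check
    w=(F.min(2)>120)&(P[...,2]>.015)&(P[...,2]<.075)
    k,l,st,ce=cv2.connectedComponentsWithStats(w.astype(np.uint8))
    for i in range(1,k):
        if st[i,4]>60: print(st[i],ce[i].round(),P[l==i].mean(0).round(3))
S=cloud(s)
for v in (115,125,135,145,220,225,230,235,240,245,250):
    pass
np.set_printoptions(linewidth=200)
for v in range(214,256,3): print(v,[tuple(np.round(S[v,u]*1000).astype(int)) for u in range(286,318,3)])
```

```text
side roof [ 183   83  214  150 9314] ((0.6451008319854736, 0.06846080720424652), (0.5406885743141174, 0.200299471616745), 89.5881576538086) [[0.5429999828338623, -0.20100000500679016], [0.7429999709129333, -0.2029999941587448], [0.746999979019165, 0.33799999952316284], [0.546999990940094, 0.3400000035762787]] 0.18932383447725443
[ 320    0  192   87 3002] [426.  40.] [1.64  0.327 0.044]
[219  39  43  30 465] [240.  53.] [1.005 0.69  0.033]
[ 113   70   76   45 1645] [151.  92.] [0.591 0.617 0.055]
[128 131  18  12 137] [137. 137.] [0.454 0.456 0.038]
[190 146  39  43 271] [207. 164.] [0.559 0.252 0.022]
[145 172  44  39 479] [167. 190.] [0.418 0.225 0.03 ]
[266 223  24  26 208] [279. 235.] [ 0.556 -0.058  0.023]
[318 222  65  58 718] [349. 251.] [ 0.638 -0.2    0.046]
[184 231  21  15 245] [194. 238.] [0.385 0.043 0.043]
[296 251  22  24 169] [307. 263.] [ 0.555 -0.157  0.022]
[217 265  53  53 666] [244. 294.] [ 0.392 -0.133  0.032]
[ 64 331  23  53 344] [ 74. 360.] [ 0.069 -0.042  0.019]
[262 364  59  20 322] [288. 375.] [ 0.358 -0.311  0.032]
scene roof [ 209  126  177  130 6677] (
[... 7650 characters left out ...]
4(570), np.int64(-137), np.int64(37)), (np.int64(571), np.int64(-145), np.int64(45)), (np.int64(571), np.int64(-153), np.int64(54)), (np.int64(571), np.int64(-160), np.int64(62))]
253 [(np.int64(547), np.int64(-96), np.int64(-2)), (np.int64(507), np.int64(-140), np.int64(84)), (np.int64(509), np.int64(-147), np.int64(90)), (np.int64(517), np.int64(-148), np.int64(84)), (np.int64(526), np.int64(-149), np.int64(78)), (np.int64(563), np.int64(-127), np.int64(20)), (np.int64(566), np.int64(-134), np.int64(25)), (np.int64(570), np.int64(-138), np.int64(26)), (np.int64(571), np.int64(-146), np.int64(35)), (np.int64(571), np.int64(-154), np.int64(44)), (np.int64(571), np.int64(-162), np.int64(53))]
```

View pics/crop1.png

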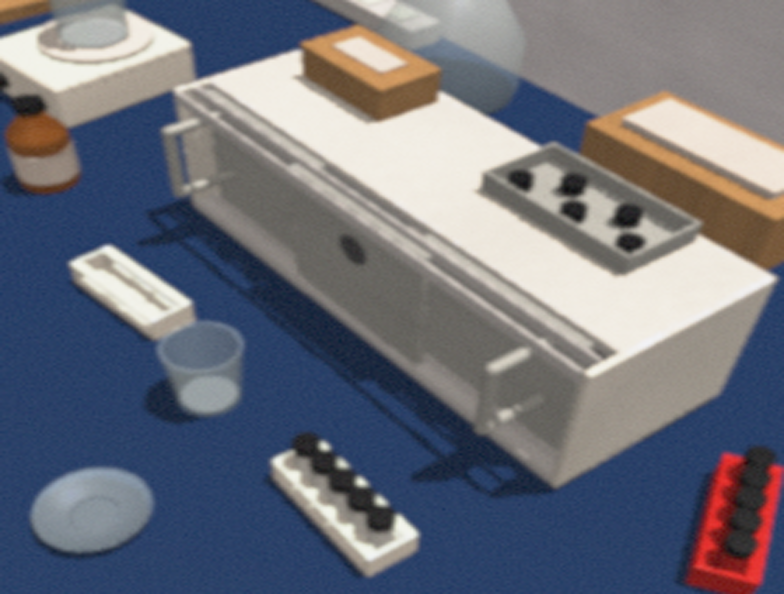

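Measured in the world frame:
- **Cabinet:** origin (0.645, 0.069), yaw -0.4°. Its roof came out at 0.541 x 0.200 m and 0.19 m high, which matches the description.
- **Right pull:** axis at about (0.513, -0.146), which is cabinet y ≈ -0.214, so about 11 mm ajar. The x offset matches -130 mm.
- **Loaded rack:** on the right side. The crop confirms it is white with five black caps.

I need the TCP at (0.513, -0.146, 0.147) with yaw 89.6°.

Call:
{"op": "arm_command", "data": {"increments": [[[-0.5,0.6,-0.2],-0.6],[[-1.6,1.9,-0.4],-1.5],[[-2.9,3.4,-0.6],-2.5],[[-4.2,4.9,-0.6],-3.5],[[-5.2,6.0,-0.6],-4.28]], "claw": -1}}

```text
time: 0.65
ee_pos: [0.3196, 0.3091, 0.257]
tcp_rot: [-180.0, 0.1, 89.8]
wrist_force: [-0.1, 0.9, 0.1]
opening: 0.0856
```

Run:
```python
from h import *
o=get_obs();print(o['q'],o['ee_pos'],o['tcp_rot'])
P=np.load('wrist0.npy',allow_pickle=True).item();print(P['hand_eye'])
y=np.radians(o['tcp_rot'][2]);d=np.array([.5134,-.1455])-o['ee_pos'][:2]
print('units',d@[np.cos(y),np.sin(y)]/.025,d@[np.sin(y),-np.cos(y)]/.025)
```

```text
[ 4.40659617e+01 -8.94519159e+00 -1.80755282e+00  9.71814427e+01
 -3.63693530e-02  4.42211976e+01] [0.31962179 0.30912502 0.2569736 ] [-1.79993973e+02  5.66144003e-02  8.98447809e+01]
[[ 9.99999975e-01 -7.28058060e-05 -2.12992481e-04  1.14055412e-03]
 [ 1.37021404e-04  9.47621111e-01  3.19396637e-01 -8.15491590e-02]
 [ 1.78582242e-04 -3.19396658e-01  9.47621097e-01 -1.32437903e-01]
 [ 0.00000000e+00  0.00000000e+00  0.00000000e+00  1.00000000e+00]]
units -18.163935778079445 7.800364576639597
```

Call:
{"op": "arm_command", "data": {"increments": [[[-1.2,0.5,0],0],[[-2.8,1.2,0],0],[[-4.6,2.0,0],0],[[-6.4,2.8,0],0],[[-8.2,3.6,0],0]]}}

```text
time: 1.15
ee_pos: [0.4093, 0.102, 0.2572]
tcp_rot: [180.0, 0.1, 89.9]
wrist_force: [1.2, 0.6, 0.1]
opening: 0.0855
```

Call:
{"op": "arm_command", "data": {"increments": [[[-1.8,0.8,0],0],[[-3.6,1.6,0],0],[[-5.4,2.2,0],0],[[-7.0,2.9,0],0],[[-8.2,3.4,0],0]]}}

```text
time: 1.65
ee_pos: [0.4942, -0.1058, 0.257]
tcp_rot: [-180.0, 0.1, 89.8]
wrist_force: [0.2, 0.3, 0.5]
opening: 0.0852
```

Call:
{"op": "arm_command", "data": {"increments": [[[0,0,0],0],[[0,0,0],0]]}}

```text
time: 1.85
ee_pos: [0.4941, -0.1064, 0.2563]
tcp_rot: [-179.9, 0.0, 89.7]
wrist_force: [-0.3, 0.4, 0.1]
opening: 0.0855
```

Run:
```python
from h import *
from scipy.spatial.transform import Rotation as Rn
o=get_obs();print(o['time'],o['q'],o['ee_pos'],o['tcp_rot'])
c=camera('wrist');save(c,'w1.png')
H=np.array(c['hand_eye']);R=Rn.from_euler('xyz',o['tcp_rot'],degrees=True).as_matrix()
c['R']=np.eye(3);c['t']=np.zeros(3)
P=cloud(c)@H[:3,:3].T+H[:3,3];W=P@R.T+o['ee_pos']
m=(abs(W[...,2]-.155)<.03)&(abs(W[...,0]-.513)<.014)&(abs(W[...,1]+.145)<.03)&(c['range_z']>0)
q=W[m];print(m.sum(),q.min(0),q.max(0),np.median(q,0), np.argwhere(m).mean(0))
t=m&(abs(W[...,2]-.175)<.004);print('top',t.sum(),W[t].mean(0) if t.any() else '')
y=np.radians(o['tcp_rot'][2]);d=np.array([.5134,-.1455])-o['ee_pos'][:2]
print('units',d@[np.cos(y),np.sin(y)]/.025,d@[np.sin(y),-np.cos(y)]/.025)
```

```text
1.85 [-1.21281877e+01 -7.43193395e-01  5.75401432e+00  9.65734453e+01
 -4.59404270e-02 -1.17940948e+01] [ 0.49405124 -0.10639438  0.25633797] [-1.79915982e+02  2.93879250e-02  8.96659592e+01]
615 [ 0.50611862 -0.14755858  0.1251919 ] [ 0.5269675  -0.13559536  0.17826613] [ 0.5105873  -0.14039105  0.17276595] [219.54796748 212.93333333]
top 349 [ 0.51658941 -0.14106381  0.17512382]
units -1.559686179652371 0.7830567378439576
```

View pics/w1.png

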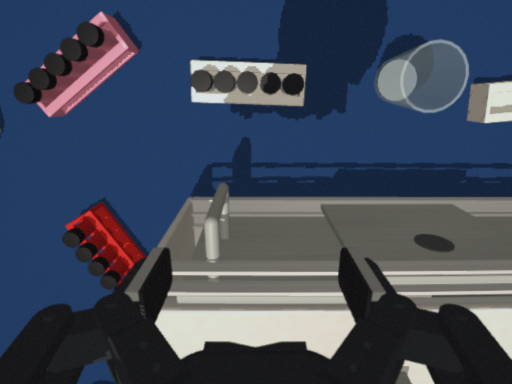

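The wrist view shows the pull bar at (212,220), with the loaded white rack in front of it at (248,82). It puts the bar at y ≈ -0.142 and x ≈ 0.513, which agrees with the side view to within 3 mm. I'll centre on it, then descend.

Call:
{"op": "arm_command", "data": {"increments": [[[-0.7,0.35,0],0],[[-1.46,0.76,0],0],[[-1.46,0.76,0],0],[[-1.46,0.76,0.6],0],[[-1.46,0.76,1.4],0]]}}

```text
time: 2.4
ee_pos: [0.5132, -0.1417, 0.2223]
tcp_rot: [179.9, 0.1, 89.8]
wrist_force: [0.4, -0.1, -0.2]
opening: 0.0855
```

Run:
```python
from h import *
o=get_obs();print(o['time'],o['ee_pos'],o['tcp_rot'],o['wrist_force'])
for n in('wrist','side'):
    c=camera(n);save(c,n+'2.png')
```

```text
2.4 [ 0.51316578 -0.14173492  0.22228276] [1.79939801e+02 5.30572566e-02 8.97848004e+01] [ 0.38004551 -0.05959523 -0.184238  ]
```

View pics/wrist2.png

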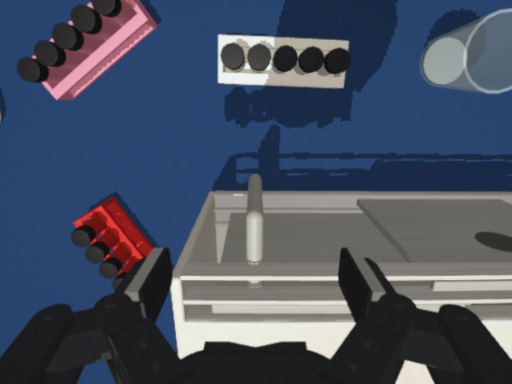

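View pics/side2.png

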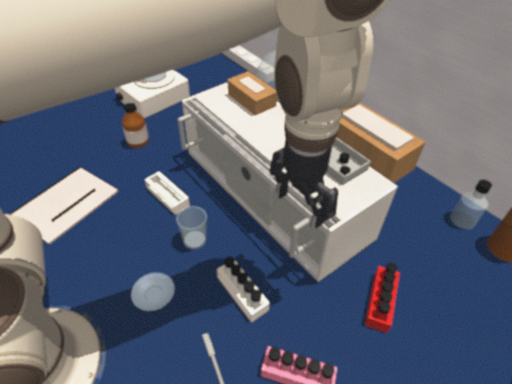

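The bar sits centred between the fingers (column 255), and the side view shows the hand above it. I'll descend 75 mm.

Call:
{"op": "arm_command", "data": {"increments": [[[0,0,0.6],0],[[0,0,1.4],0],[[0,0,2.2],0],[[0,0,2.8],0],[[0,0,3.0],0]]}}

```text
time: 3.0
ee_pos: [0.5111, -0.1408, 0.1437]
tcp_rot: [-179.7, -0.0, 89.8]
wrist_force: [0.3, 0.2, 0.2]
opening: 0.0858
```

Call:
{"op": "arm_command", "data": {"increments": [[[0,0,0],0],[[0,0,0],0],[[0,0,0],0],[[0,0,0],0],[[0,0,0],0]], "claw": 1, "force": 30}}

```text
time: 3.5
ee_pos: [0.5113, -0.141, 0.1441]
tcp_rot: [-179.7, -0.0, 89.8]
wrist_force: [0.0, -5.7, 0.3]
opening: 0.0124
```

Call:
{"op": "arm_command", "data": {"increments": [[[0,0,0],0],[[0,0,0],0],[[0,0,0],0]]}}

```text
time: 3.8
ee_pos: [0.5113, -0.141, 0.1442]
tcp_rot: [-179.7, -0.0, 89.8]
wrist_force: [0.7, 0.2, 0.4]
opening: 0.0109
```

The fingers hold the bar (opening 11–12 mm). Next I slide it about 105 mm in +y, watching the force.

Call:
{"op": "arm_command", "data": {"increments": [[[0.3,0,0],0],[[0.7,0,0],0],[[1.1,0,0],0],[[1.5,0,0],0],[[1.8,0,0],0]]}}

```text
time: 4.3
ee_pos: [0.5116, -0.0948, 0.1442]
tcp_rot: [-179.7, -0.0, 89.9]
wrist_force: [2.9, -3.1, -2.1]
opening: 0.011
```

Call:
{"op": "arm_command", "data": {"increments": [[[0.4,0,0],0],[[0.8,0,0],0],[[1.2,0,0],0],[[1.5,0,0],0],[[1.8,0,0],0]]}}

```text
time: 4.8
ee_pos: [0.5119, -0.0491, 0.1442]
tcp_rot: [-179.8, -0.0, 89.9]
wrist_force: [4.2, -4.2, -3.7]
opening: 0.0113
```

Call:
{"op": "arm_command", "data": {"increments": [[[0.1,0,0],0],[[0.2,0,0],0],[[0.3,0,0],0],[[0.4,0,0],0],[[0.4,0,0],0]]}}

```text
time: 5.3
ee_pos: [0.512, -0.0388, 0.1442]
tcp_rot: [-179.8, -0.1, 89.9]
wrist_force: [3.9, -0.5, -2.3]
opening: 0.0115
```

Call:
{"op": "arm_command", "data": {"increments": [[[0.05,0,0],0],[[0.1,0,0],0],[[0.15,0,0],0],[[0.15,0,0],0]]}}

```text
time: 5.7
ee_pos: [0.512, -0.0349, 0.1442]
tcp_rot: [-179.8, -0.1, 89.9]
wrist_force: [4.1, -2.1, -2.0]
opening: 0.0111
```

Call:
{"op": "arm_command", "data": {"increments": [[[0.05,0,0],0],[[0.1,0,0],0],[[0.15,0,0],0],[[0.15,0,0],0]]}}

```text
time: 6.1
ee_pos: [0.512, -0.0336, 0.1442]
tcp_rot: [-179.8, 0.2, 89.8]
wrist_force: [3.6, -18.4, -3.4]
opening: 0.0111
```

The force rose to -18 N at y = -0.034, so the door is at its stop. I'll release and rise.

Call:
{"op": "arm_command", "data": {"increments": [[[-0.05,0,0],0],[[-0.05,0,0],0],[[-0.05,0,0],0],[[-0.05,0,0],0],[[-0.05,0,0],0]], "claw": -1}}

```text
time: 6.6
ee_pos: [0.512, -0.0345, 0.1443]
tcp_rot: [-179.8, 0.2, 89.8]
wrist_force: [0.8, 1.1, 0.5]
opening: 0.082
```

Call:
{"op": "arm_command", "data": {"increments": [[[0,0,0],0],[[0,0,0],0],[[0,0,0],0]]}}

```text
time: 6.9
ee_pos: [0.512, -0.0345, 0.1443]
tcp_rot: [-179.8, 0.2, 89.8]
wrist_force: [0.5, 0.2, -0.7]
opening: 0.0854
```

Call:
{"op": "arm_command", "data": {"increments": [[[0,0,-0.5],0],[[0,0,-1.3],0],[[0,0,-2.4],0],[[0,0,-3.6],0],[[0,0,-4.6],0]]}}

```text
time: 7.4
ee_pos: [0.5124, -0.034, 0.2619]
tcp_rot: [-179.9, 0.2, 89.8]
wrist_force: [-0.3, 0.6, -0.0]
opening: 0.0851
```

Call:
{"op": "arm_command", "data": {"increments": [[[0,-0.8,0],0],[[0,-2,0],0],[[0,-3,0],0],[[0,-3,0],0],[[0,-3,0],0]]}}

```text
time: 7.9
ee_pos: [0.4377, -0.0338, 0.2632]
tcp_rot: [-180.0, 0.2, 89.8]
wrist_force: [1.0, -0.0, -0.5]
opening: 0.0853
```

Run:
```python
from h import *
o=get_obs();print(o['time'],o['ee_pos'],o['tcp_rot'],o['wrist_force'],o['qd'])
A={n:np.load(n+'0.npy',allow_pickle=True).item() for n in('side','scene')}
for n in('side','scene'):
    c=camera(n);save(c,n+'3.png');
    for k,d in(('before',A[n]),('after',c)):
        W=cloud(d);L=(W-[.645,.0687,0])@np.array([[.99997,.0074,0],[-.0074,.99997,0],[0,0,1]])
        for nm,lo,hi in(('left',.18,.26),('right',-.26,-.06)):
            m=(abs(L[...,0]+.133)<.006)&(L[...,1]>lo)&(L[...,1]<hi)&(L[...,2]>.08)&(L[...,2]<.165)
            print(n,k,nm,m.sum(),np.median(L[m],0).round(4) if m.any() else '')
        F=d['frame'].astype(int);m=(F.min(2)>110)&(L[...,2]>.015)&(L[...,2]<.05)&(abs(L[...,0]+.24)<.05)&(abs(L[...,1]+.17)<.1)
        print(n,k,'rack',m.sum(),L[m].mean(0).round(4))
```

```text
7.9 [ 0.43768895 -0.03377113  0.26321355] [-179.98390147    0.23806417   89.78930275] [ 1.02230055 -0.04254853 -0.45197626] [ 0.07546924  1.85265767  0.47868999 -0.50619468 -0.04520501 -0.05057167]
side before left 114 [-0.1337  0.2175  0.1247]
side before right 148 [-0.1352 -0.2171  0.1252]
side before rack 715 [-0.2504 -0.2014  0.0321]
side after left 109 [-0.134   0.2178  0.1255]
side after right 137 [-0.135  -0.1093  0.1278]
side after rack 716 [-0.2504 -0.2011  0.0321]
scene before left 19 [-0.1293  0.2196  0.1554]
scene before right 13 [-0.1308 -0.2171  0.1605]
scene before rack 416 [-0.2342 -0.2025  0.0349]
scene after left 14 [-0.1329  0.2203  0.1535]
scene after right 24 [-0.1307 -0.1086  0.1507]
scene after rack 415 [-0.2343 -0.2026  0.035 ]
```

View pics/side3.png

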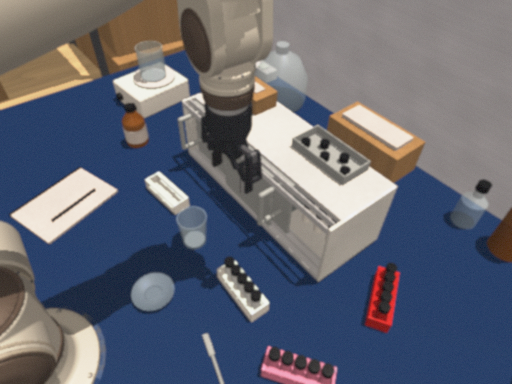

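The picture shows the right bay open, with its pull at (268,205). The rack at (242,288) hasn't moved, and the hand is clear of everything.

```bash
python3 -c "
from workcell import job_done;print(job_done())"
```

```text
the job is handed in; nothing more can be done
None
```

The right end bay, behind the loaded white rack, is open. I gripped its pull, slid the door to its stop (the resisting force rose to about 18 N), let go and backed clear. The job was handed in at about 8 s.

Last checks:
- **Right door:** its pull is at cabinet y ≈ -0.109 m in both fixed views. The limit is -0.12 m and the stop is at -0.105 m.
- **Left door:** its pull measured within 1 mm of where it started.
- **Loaded rack:** it measured within 0.5 mm of where it started.
- **Robot:** the hand stands free, with about 1 N at the wrist, which is noise level.

My rack measurement gave cabinet y ≈ -0.20 m, slightly outside the stated -0.19 to -0.14 m. I put this down to the cameras seeing only part of the rack, and it did not change the choice of side. The first readings of the right pull's y differed by about 3 mm between the side and wrist cameras.

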